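Roll the tin into its bay and pin the keeper bar

ROBOT

A 6-joint arm with a two-finger parallel gripper is mounted at the origin on a cart in front of the work surface, level with it; the furniture and walls round the work are solid. World frame = base frame: x ahead of the robot, y to its left, z up, the work surface at z = 0. Lengths are in m, angles in rad, forces in N, time in s.
With the tool pointing down it reaches from about 0.3 to 0.875 m from the base axis. Payload 6.4 kg.
Tool frame: the origin (TCP) lies midway between the tips of the shut fingers; the grasp point (between the pads) lies ctrl.grip_depth behind it (ctrl.grip_depth is the distance from the TCP to the grasp point, in m); x points along the fingers, y is the direction in which the jaws open and shut, and the axes are right-handed (so a half turn about x gives the same grasp; the last joint's range is limited). The gripper opens to 85 mm and grips with 20 to 120 N. Pads are 22 mm wide; open, the fingers measure 114 mm over their backs; the gripper's body (76 mm by 85 mm) begins 54 mm behind the grasp point. The pads swing forward as they close: fully open they stand 13 mm farther back than shut.
Start: joints at [0.958, 0.181, 1.607, -0, 1.354, -0.206], TCP at [0.228, 0.528, 0.231] pointing down, gripper open.
Joint ranges: [-2.99, 2.99], [-0.89, 2.07], [0.3, 2.58], [-1.14, 4.28], [0, 2.63], [-3.12, 3.12]. Speed limits (rad/s): [2.57, 2.57, 3.01, 3.14, 3.14, 3.14].

INTERFACE

Orientations are given as a unit quaternion [w, x, y, z].
In Python, from bench import ctrl gives the robot as it stands.
- The arm moves only by the tool carry_out, never from a script. Its argument "motion" is one flat list of numbers, 7 for each row, row after row: the turn, a rotation vector about the tool's x, y, z in degrees, then the shift along the tool's x, y, z in m, then the gripper's target within -1 to 1 (shut at 1, half-way at 0, fully open at -1). A call has 1 to 10 rows; each row shifts and turns the pose as measured when the row begins, along the tool's axes as they then stand; what a row does not reach is not made up. A row lasts 1/10 s, in which the tool goes at most 50 mm and 8.59 degrees, less where a joint would pass 70% of its speed; a pose out of reach is approached as far as the arm can. A call with a gripper value outside its range is refused whole. The fingers move at their own pace and stop on an object; the grip force is fixed at half the most. Time passes only in rows, so rows that do not move let the fingers close. It gives the time, the measured TCP pose, the force and the opening at its end, in the units of the state.
- ctrl.get_obs(): the state, without advancing time (a new reading comes with each control period).
- ctrl.camera(name): name is "scene" or "top"; returns the picture (480x640x3 uint8, blue, green, red); there is no depth.
- ctrl.camera_params(name): a dict with "mtx" (3x3 intrinsics, pixels), "pose" (4x4, takes a point from camera to world coordinates). Camera axes: x right, y down, z forward; pixel columns grow to the right and rows downward; lengths in m; the calibration is good to about 2 mm. A picture is of the moment at which its call begins. camera_params takes no time and is no camera call.
- ctrl.hand_in(): hands the job in, once; it reports no verdict.
Trained networks look in the newest picture that a camera, given by its name, has taken for a name from the list of things; names that differ only in an ending like _2 or _b are one class to them, and where a whole thing is asked for, a point or a joint stands for the part that bears it (a point fixed in the world has none). Each returns a list of dicts, best first, with "conf" (0 to 1); they miss things now and then, are a little off and sometimes report something else, mostly with a low value. They report only what shows in the picture. A call takes as long as a camera call. They do not tell look-alikes from the thing itself.
- ctrl.boxes_of(camera, thing): "point" ([x, y, z] in m, in the coordinates of the camera as it stood for that picture, good to about 4 mm: the middle of the surface that is visible of it).
- ctrl.trace(camera, thing): "pixels" (480x640 bool, what is visible of it).
- ctrl.landmark_of(camera, thing): "point" ([x, y, z] in m, in the coordinates of the camera as it stood for that picture, good to about 4 mm: a listed point, or the origin of a listed thing).
The state is a dict: "time_s": time; "q": joint angles; "dq": joint speeds; "joint_efforts": joint torques, N m; "eef_pos": TCP position; "eef_rot": TCP orientation; "wrist_force": force on the tool from outside, world axes, zero at the start; "torque": the same for the moment, N m; "opening": opening from 0.0 (shut) to 1.0 (fully open).
Only numpy, scipy, OpenCV 4.12 (cv2) and the standard library are available. Lean on these libraries where they do the work, as an engineer would, in place of code of your own. Each camera call takes 0.05 s, during which the arm holds its last target. There are 200 camera calls.

TASK

Pick up the wooden paddle and use it to roll the lying tin gently along the lane of the metal rack, over the small rib and up against the end stop, without lifting the tin or touching it with the gripper. Then tip the keeper bar down behind the tin so that its eye lies in the fork, and push the headed pin fully home through fork and eye. Finish with the paddle lying on the bare worktop, and leave the mug and the spice jar where they are.

Things in the scene. Friction and masses are not known exactly. Their poses are not given: they have to be found in the camera images.
- rack: Fixed grey steel tin rack, base 160 x 360 x 6 mm. Origin on the worktop, mid-lane; x across the lane (roughly away from the robot), y along it to the end stop. Lane 62 mm wide, floor z = 6 mm, fence tops z = 22 mm. End stop: 66 mm high, face at y = +158. Rib 3 mm high on the floor at y = +101. Lip 12 mm high at y = -170. Pivot post at x -52, y +71, top z = 55 mm.
- bay (a point): Where the tin's middle is when it rests against the end stop: rack (0, 120, 43.7) mm, just past the rib. Axes as the rack's.
- tin: Food tin with a printed label and metal ends, diameter 75 mm, length 58 mm, about 0.25 kg, lying on its side in the lane with its axis (its own z) along the rack's x; it rolls freely. Origin: middle of its end face on the robot's side.
- tin_middle (a point): The tin's middle, on its axis, 43.7 mm above the worktop while it is on the lane floor.
- bar (a joint): Hinge of the dark steel keeper bar, rad: 0 = down across the lane, eye in the fork; pi/2 = upright; more = leaning to the robot. Axis along the rack's y through rack (-52, 71, 45) mm. Starts leaning to the robot. Light friction: it stands still within about 0.3 rad of upright; pushed further over towards the far side (+x) it sinks down by its own weight in about 1 s.
- lug (a point): Centre of the eye (12.5 mm hole, 24 x 24 x 10 mm) at the free end of the keeper bar, 116 mm from the pivot. The bar is 10 mm thick along the rack's y and 12 mm deep.
- pin: Loose dark steel pin, its nose already in the front ear's hole, its head standing out towards the lane's entry. Shank 10 mm dia., 66 mm long, tapered nose; head 24 mm dia., 5 mm thick. Origin: centre of the head's underside, where the shank begins; y along the shank to the nose. It goes about 35 mm along the rack's +y until the head meets the front ear; under 2 N moves it.
- pin_seat (a point): Pin's origin when its head is home on the fork's front ear: rack (64, 30, 45) mm. The fork stands on the lane's far side at rack x = +64 mm, 30 mm wide, top z = 62 mm: front ear y = +30 to +64, gap to +78 (for the bar's eye), rear ear to +90 mm; a 12.5 mm hole runs along y through both ears.
- paddle: Wooden paddle, 0.09 kg: round handle 18 mm dia., upright blade (46 wide, 44 high, 8 mm thick) across its front end, 44 mm round disc across its tail. Origin: on the handle's axis near its balance point, 22 mm above the worktop when it lies. x along the handle to the blade, z up. Bare handle x = -65 to +79 mm; blade x = +85 to +93; tail disc x = -73 to -65.
- paddle_face (a point): Centre of the blade's front face, on the handle's axis, 93 mm ahead of the paddle's origin.
- mug: White espresso mug, 61 x 85 x 53 mm, bystander. Origin under its middle.
- spice_jar: Spice jar with a dark lid, 44 mm dia., 105 mm high, bystander. Origin under its middle.
There are look-alikes about, which are no part of the job. Of the things that look like the paddle, the largest one is meant.

How it is judged:
By the outcome, as a careful person would: the job done as asked, in the order asked, and still so for the second after the job is handed in, with the robot touching nothing.
It also fails if it takes over 54 s, if anything falls off the work surface, if the arm or the gripper's body presses on something with over 40 N, if the wrist force passes 120 N, or if a joint passes its speed limit or range.

## Working session

There is one attempt and no reset: what is moved stays moved. The work goes in short steps, Python scripts to look and compute and a tool call to move; the robot and the scene stay as the last step left them, time stands still between calls to the robot, and variables do not carry over. Pictures are saved under pics/ and viewed, about 8 in all and at most 12, crops included, and the job is handed in when it is done.

Besides the shell and the picture viewer there is one more tool, called after ">>>" by a JSON object that holds its "op" and its "data". carry_out: Moves the arm, as the interface text tells. Its arguments: {"type":"object","properties":{"motion":{"type":"array"}},"required":["motion"]}

```bash
ls; mkdir -p pics
cat > h.py <<'E'
import numpy as np, cv2
from bench import ctrl
from scipy.spatial.transform import Rotation as R
def w(cam,p):
    T=np.array(ctrl.camera_params(cam)["pose"]); return (T@np.append(p,1))[:3]
def px(cam,P):
    c=ctrl.camera_params(cam); T=np.linalg.inv(np.array(c["pose"])); q=np.array(c["mtx"])@((T@np.append(P,1))[:3]); return q[:2]/q[2]
def ray(cam,u,z):
    c=ctrl.camera_params(cam);T=np.array(c["pose"]); d=T[:3,:3]@np.linalg.solve(np.array(c["mtx"]),[u[0],u[1],1]); o=T[:3,3]
    return o+d*(z-o[2])/d[2]
def lm(cam,t,f="landmark_of"):
    for d in getattr(ctrl,f)(cam,t): 
        P=w(cam,d["point"]); print(cam,t,f[:3],round(d["conf"],2),P.round(4),px(cam,P).round(0))
def save(cam,n,crop=None,s=1):
    im=ctrl.camera(cam)
    if crop: im=im[crop[1]:crop[3],crop[0]:crop[2]]
    cv2.imwrite(f"pics/{n}.png",cv2.resize(im,None,fx=s,fy=s))
def R_(): 
    o=ctrl.get_obs(); q=o["eef_rot"]; return R.from_quat([q[1],q[2],q[3],q[0]]),np.array(o["eef_pos"])
E
python3 - <<'E'
from h import *
for c in ["scene","top"]:
    save(c,c)
    for t in ["rack","bay","tin","tin_middle","lug","pin","pin_seat","paddle","paddle_face","mug","spice_jar"]: lm(c,t)
    print(np.array(ctrl.camera_params(c)["pose"]).round(3).tolist())
o=ctrl.get_obs();print(o,ctrl.grip_depth)
E
```

```text
pics
scene rack lan 0.45 [0.4803 0.1406 0.1549] [269. 195.]
scene bay lan 0.72 [0.5502 0.1954 0.0449] [290. 224.]
scene tin lan 0.87 [0.5504 0.0338 0.0391] [321. 256.]
scene tin lan 0.44 [0.6376 0.0875 0.036 ] [344. 238.]
scene tin lan 0.26 [ 5.713e-01  7.870e-02 -3.000e-04] [320. 260.]
scene tin_middle lan 0.97 [0.5781 0.0391 0.0403] [331. 251.]
scene lug lan 0.65 [0.4795 0.1377 0.1578] [269. 194.]
scene pin lan 0.74 [0.5483 0.0294 0.0416] [321. 256.]
scene pin lan 0.39 [0.6374 0.0885 0.0363] [344. 237.]
scene pin_seat lan 0.78 [0.6393 0.1242 0.0468] [337. 227.]
scene paddle lan 0.97 [ 0.407  -0.2267  0.0132] [317. 366.]
scene paddle lan 0.81 [ 0.7254 -0.3003  0.0134] [501. 331.]
scene paddle lan 0.65 [ 0.5443 -0.2495  0.0199] [397. 344.]
scene paddle_face lan 0.77 [ 0.5148 -0.1592  0.0256] [354. 316.]
scene paddle_face lan 0.69 [ 0.3576 -0.268   0.0164] [300. 395.]
scene mug lan 0.86 [ 0.3791  0.3081 -0.0013] [211. 237.]
scene spice_jar lan 0.68 [ 0.3584 -0.1267 -0.0007] [266. 344.]
[[0.891, -0.233, 0.389, 0.182], [-0.453, -0.433, 0.779, -0.682], [-0.013, -0.871, -0.492, 0.516], [0
[... 1077 characters left out ...]
134, -0.991, 1.167], [0.0, 0.0, 0.0, 1.0]]
{'time_s': 1.2, 'q': array([ 9.57703074e-01,  1.80763410e-01,  1.60698910e+00, -1.43033923e-05,
        1.35377940e+00, -2.06275461e-01]), 'dq': array([-0.00069602, -0.00197655,  0.00197259,  0.00030014,  0.00069724,
       -0.00045138]), 'joint_efforts': array([-7.39779134e-04, -4.44869184e+01, -3.51667714e+01, -5.22558075e-04,
        1.06530890e-03, -1.67334434e-05]), 'eef_pos': array([0.22751266, 0.52810523, 0.23131433]), 'eef_rot': array([ 0.69254212,  0.14285868,  0.69251595, -0.14282322]), 'wrist_force': array([0.15241322, 0.21867281, 0.73407183]), 'torque': array([-0.02603551, -0.02131637, -0.00295437]), 'opening': 0.9966653212752066} 0.0187
```

View pics/scene.png

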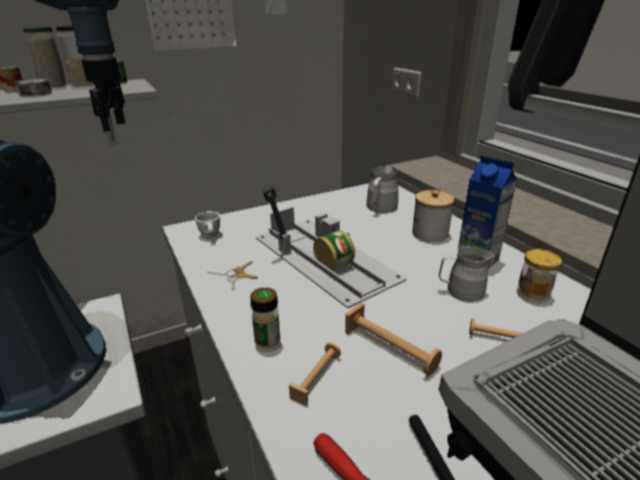

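View pics/top.png

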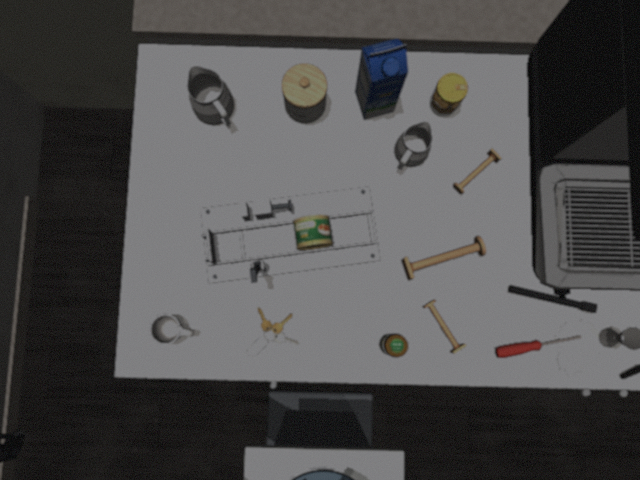

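Run:
```python
from h import *
save("top","c1",(190,170,500,300),2.55)
for n,u in dict(c1=(203,208),c2=(370,187),c3=(380,260),c4=(210,282)).items(): print(n,ray("top",u,.006).round(4))
for d in ctrl.trace("top","paddle"):
    m=d["pixels"];ys,xs=np.nonzero(m);print(d["conf"],m.sum(),xs.min(),xs.max(),ys.min(),ys.max())
    r=cv2.minAreaRect(np.c_[xs,ys].astype(np.float32));b=cv2.boxPoints(r);print(r,[ray("top",p,.022)[:2].round(4) for p in b])
```

```text
c1 [0.6328 0.2655 0.006 ]
c2 [ 0.688 -0.085  0.006]
c3 [ 0.5328 -0.108   0.006 ]
c4 [0.4777 0.2427 0.006 ]
0.87 879 402 485 236 278
((444.1500244140625, 255.4500274658203), (22.45216941833496, 84.11656951904297), 71.56504821777344) [array([ 0.536 , -0.1487]), array([ 0.596 , -0.3139]), array([ 0.5518, -0.328 ]), array([ 0.4925, -0.1635])]
0.76 461 424 466 299 352
((443.23193359375, 326.06243896484375), (57.53572463989258, 17.147254943847656), 55.43747329711914) [array([ 0.4364, -0.1883]), array([ 0.4569, -0.217 ]), array([ 0.3633, -0.2828]), array([ 0.3433, -0.2542])]
0.57 415 453 501 149 192
((476.80670166015625, 171.26589965820312), (14.257535934448242, 54.76832580566406), 46.63658142089844) [array([ 0.6933, -0.2553]), array([ 0.7774, -0.3402]), array([ 0.7553, -0.3606]), array([ 0.6717, -0.2757])]
```

View pics/c1.png

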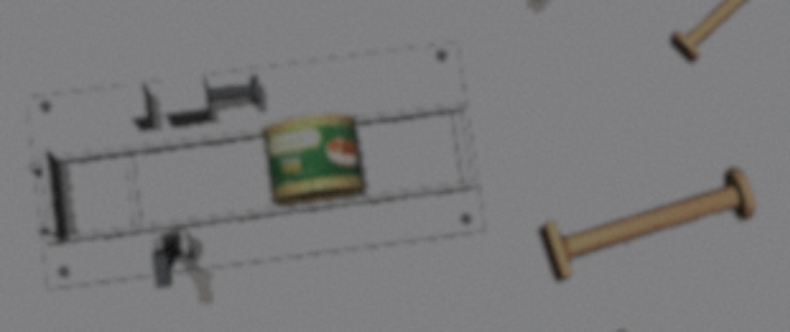

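```bash
cat >> h.py <<'E'
def best(cam,t,near,n=3,tol=.03):
    L=[]
    for _ in range(n):
        for d in ctrl.landmark_of(cam,t):
            P=w(cam,d["point"])
            if np.linalg.norm(P-near)<tol: L.append(P); break
    return np.array(L)
E
python3 - <<'E'
from h import *
from scipy.optimize import least_squares
guess=np.array([.578,.082,np.radians(8.95)])
def W(g,p): c,s=np.cos(g[2]),np.sin(g[2]); return np.array([g[0]+c*p[0]-s*p[1],g[1]+s*p[0]+c*p[1],p[2]])
pts=dict(rack=(0,0,0),bay=(0,.12,.0437),pin_seat=(.064,.03,.045))
obs=[]
for c in ["top","scene"]:
    ctrl.camera(c)
    for t,p in pts.items():
        b=best(c,t,W(guess,p))
        if len(b): print(c,t,b.mean(0).round(4),b.std(0).round(4)); obs.append((p,b.mean(0)))
cl={(.08,-.18):(370.4,186.5),(.08,.18):(201,207.3),(-.08,-.18):(380.2,260.2),(-.08,.18):(208.8,283.7)}
K=[((*k,.006),u) for k,u in cl.items()]
f=lambda g:np.concatenate([(W(g,p)-o)[:2]/.004 for p,o in obs]+[(px("top",W(g,p))-u)/1. for p,u in K])
r=least_squares(f,guess);print(r.x.round(4),np.degrees(r.x[2]),f(r.x).round(1))
for c,t,g in [("top","tin_middle",(.579,.037,.043)),("scene","tin_middle",(.579,.037,.043)),("top","paddle",(.545,-.247,.022)),("scene","paddle",(.545,-.247,.022)),("top","paddle_face",(.514,-.158,.022)),("scene","paddle_face",(.514,-.158,.022)),("top","pin",(.637,.086,.043)),("scene","pin",(.637,.086,.043)),("top","lug",(.482,.138,.159)),("scene","lug",(.482,.138,.159))]:
    b=best(c,t,np.array(g));print(c,t,b.mean(0).round(4) if len(b) else None)
Rr,p=R_();print(p,Rr.as_matrix().round(3))
im=ctrl.camera("top");g=r.x
for p in [(.08,-.18,.006),(.08,.18,.006),(-.08,.18,.006),(-.08,-.18,.006),(-.031,-.16,.022),(.031,-.16,.022),(-.031,.158,.022),(.031,.158,.022),(.064,.03,.062),(.064,.09,.062),(.064,-.01,.045)]:
    cv2.circle(im,tuple(int(round(v*8)) for v in px("top",W(g,p))),8,(0,0,255),1,cv2.LINE_AA,3)
cv2.imwrite("pics/ov.png",cv2.resize(im[170:300,190:400],None,fx=3.8,fy=3.8,interpolation=cv2.INTER_CUBIC))
E
```

```text
top rack [ 5.745e-01  8.000e-02 -5.000e-04] [0. 0. 0.]
top bay [0.5572 0.198  0.047 ] [0. 0. 0.]
top pin_seat [0.6325 0.1178 0.0439] [0. 0. 0.]
scene rack [ 0.5728  0.0781 -0.0018] [0. 0. 0.]
scene bay [0.5538 0.1965 0.0446] [0. 0. 0.]
scene pin_seat [0.6385 0.1244 0.0484] [0. 0. 0.]
[0.5803 0.08   0.1599] 9.162826297475602 [ 1.5 -0.   1.   0.1  1.5  0.5  1.9  0.5  1.8  0.5  0.  -1.2 -0.4  0.5
 -0.4  1.7  1.   1.2 -0.   0.7]
top tin_middle [0.5775 0.0337 0.0448]
scene tin_middle [0.5779 0.0385 0.0403]
top paddle [ 0.5441 -0.2445  0.017 ]
scene paddle [ 0.5434 -0.2467  0.0184]
top paddle_face [ 0.5105 -0.1533  0.0181]
scene paddle_face [ 0.5158 -0.1585  0.0272]
top pin [0.6366 0.0848 0.0392]
scene pin [0.6357 0.0877 0.0359]
top lug [0.4875 0.1358 0.1582]
scene lug [0.4812 0.1386 0.1558]
[0.22750639 0.52810603 0.23131287] [[ 0.     0.396  0.918]
 [ 0.     0.918 -0.396]
 [-1.     0.     0.   ]]
```

View pics/ov.png

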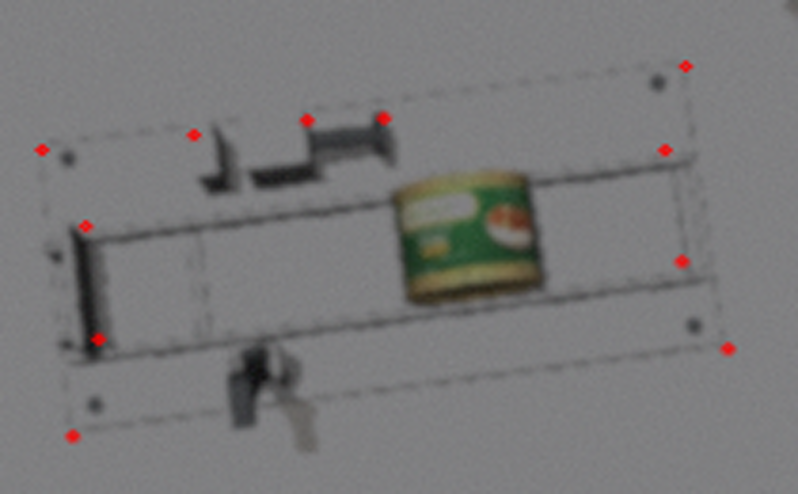

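```bash
cat >> h.py <<'E'
G=np.array([.572,.079,np.radians(9.1)])
def rk(x,y,z): c,s=np.cos(G[2]),np.sin(G[2]); return np.array([G[0]+c*x-s*y,G[1]+s*x+c*y,z])
def tr(P): c,s=np.cos(G[2]),np.sin(G[2]); d=np.array(P)[:2]-G[:2]; return np.round([c*d[0]+s*d[1],-s*d[0]+c*d[1],P[2]],4)
def tool(yaw): a=np.radians(yaw); y=[np.cos(a),np.sin(a),0]; x=[0,0,-1]; return R.from_matrix(np.c_[x,y,np.cross(x,y)])
def plan(P,yaw,grip,vmax=.046,n0=0,pose=None):
    Rr,p=pose or R_(); P=np.array(P)
    T=tool(yaw); dr=(Rr.inv()*T).as_rotvec(); n=int(max(np.ceil(np.linalg.norm(P-p)/vmax),np.ceil(np.degrees(np.linalg.norm(dr))/8),n0,1))
    for i in range(n):
        s=(Rr*R.from_rotvec(dr*i/n)).inv().apply((P-p)/n)
        print(*(round(v,1)+0 for v in np.degrees(dr/n)),*(round(v,4)+0 for v in s),grip,sep=",",end=",\n")
    return T,P
E
python3 - <<'E'
from h import *
a=plan((.548,-.256,.231),19.6,-1); print(); plan((.548,-.256,.006),19.6,-1,pose=a)
E
```

```text
2.5,0.0,0.0,0.0,-0.0312,0.0318,-1,
2.5,0.0,0.0,0.0,-0.0298,0.0331,-1,
2.5,0.0,0.0,0.0,-0.0284,0.0344,-1,
2.5,0.0,0.0,0.0,-0.0268,0.0356,-1,
2.5,0.0,0.0,0.0,-0.0253,0.0367,-1,
2.5,0.0,0.0,0.0,-0.0237,0.0378,-1,
2.5,0.0,0.0,0.0,-0.022,0.0388,-1,
2.5,0.0,0.0,0.0,-0.0203,0.0397,-1,
2.5,0.0,0.0,0.0,-0.0186,0.0405,-1,
2.5,0.0,0.0,0.0,-0.0168,0.0413,-1,
2.5,0.0,0.0,0.0,-0.015,0.042,-1,
2.5,0.0,0.0,0.0,-0.0132,0.0426,-1,
2.5,0.0,0.0,0.0,-0.0113,0.0431,-1,
2.5,0.0,0.0,0.0,-0.0095,0.0436,-1,
2.5,0.0,0.0,0.0,-0.0076,0.0439,-1,
2.5,0.0,0.0,0.0,-0.0057,0.0442,-1,
2.5,0.0,0.0,0.0,-0.0037,0.0444,-1,
2.5,0.0,0.0,0.0,-0.0018,0.0445,-1,
2.5,0.0,0.0,0.0,0.0001,0.0446,-1,

0.0,0.0,0.0,0.045,0.0,0.0,-1,
0.0,0.0,0.0,0.045,0.0,0.0,-1,
0.0,0.0,0.0,0.045,0.0,0.0,-1,
0.0,0.0,0.0,0.045,0.0,0.0,-1,
0.0,0.0,0.0,0.045,0.0,0.0,-1,
```

Candidates for the paddle in top view: (445,256) largest, 166 mm long; (444,325) and (477,174) smaller. I take (445,256), blade end at (408,267), confirmed in the crop.

>>> {"op": "carry_out", "data": {"motion": [2.5,0,0,0,-0.031,0.032,-1,2.5,0,0,0,-0.03,0.033,-1,2.5,0,0,0,-0.028,0.034,-1,2.5,0,0,0,-0.027,0.036,-1,2.5,0,0,0,-0.025,0.037,-1,2.5,0,0,0,-0.024,0.038,-1,2.5,0,0,0,-0.022,0.039,-1,2.5,0,0,0,-0.02,0.04,-1,2.5,0,0,0,-0.019,0.041,-1,2.5,0,0,0,-0.017,0.041,-1]}}

```text
time_s: 4.85
eef_pos: [0.3983, 0.1039, 0.2321]
eef_rot: [0.646, 0.293, 0.643, -0.289]
wrist_force: [1.2, -0.3, -0.6]
opening: 0.996
```

>>> {"op": "carry_out", "data": {"motion": [2.5,0,0,0,-0.015,0.042,-1,2.5,0,0,0,-0.013,0.043,-1,2.5,0,0,0,-0.011,0.043,-1,2.5,0,0,0,-0.01,0.044,-1,2.5,0,0,0,-0.008,0.044,-1,2.5,0,0,0,-0.006,0.044,-1,2.5,0,0,0,-0.004,0.044,-1,2.5,0,0,0,-0.002,0.045,-1,2.5,0,0,0,0,0.045,-1]}}

```text
time_s: 5.75
eef_pos: [0.5458, -0.2901, 0.235]
eef_rot: [0.575, 0.42, 0.567, -0.414]
wrist_force: [1.1, 0.3, 0.8]
opening: 0.996
```

Run:
```python
from h import *
a=plan((.548,-.256,.120),19.6,-1); plan((.548,-.256,.006),19.6,-1,pose=a)
```

```text
-0.6,0.1,-0.3,0.0383,0.0036,-0.0107,-1,
-0.6,0.1,-0.3,0.0383,0.0039,-0.0106,-1,
-0.6,0.1,-0.3,0.0383,0.0042,-0.0105,-1,
0.0,0.0,0.0,0.038,0.0,0.0,-1,
0.0,0.0,0.0,0.038,0.0,0.0,-1,
0.0,0.0,0.0,0.038,0.0,0.0,-1,
```

>>> {"op": "carry_out", "data": {"motion": [-0.6,0.1,-0.3,0.038,0.004,-0.011,-1,-0.6,0.1,-0.3,0.038,0.004,-0.011,-1,-0.6,0.1,-0.3,0.02,0.004,-0.01,-1,0,0,0,0,0,0,-1]}}

```text
time_s: 6.15
eef_pos: [0.5504, -0.2652, 0.1369]
eef_rot: [0.577, 0.41, 0.575, -0.412]
wrist_force: [0.1, 0.2, -0.4]
opening: 1.003
```

Run:
```python
from h import *
plan((.548,-.256,.006),19.6,-1)
save("top","d1",(350,180,540,320),4)
lm("top","paddle");lm("top","paddle_face");print(ctrl.get_obs()["dq"].round(3))
```

```text
-0.2,0.1,0.0,0.0436,0.0002,-0.0033,-1,
-0.2,0.1,0.0,0.0436,0.0002,-0.0033,-1,
-0.2,0.1,0.0,0.0436,0.0003,-0.0032,-1,
top paddle lan 0.8 [ 0.7196 -0.308   0.0187] [477. 174.]
top paddle lan 0.59 [ 0.5447 -0.2447  0.0215] [447. 255.]
top paddle_face lan 0.96 [ 0.5135 -0.1574  0.0164] [404. 269.]
top paddle_face lan 0.25 [0.5815 0.0327 0.0446] [313. 232.]
top paddle_face lan 0.24 [ 0.3635 -0.1242  0.001 ] [387. 343.]
[-0.002 -0.021 -0.016  0.001 -0.003  0.002]
```

View pics/d1.png

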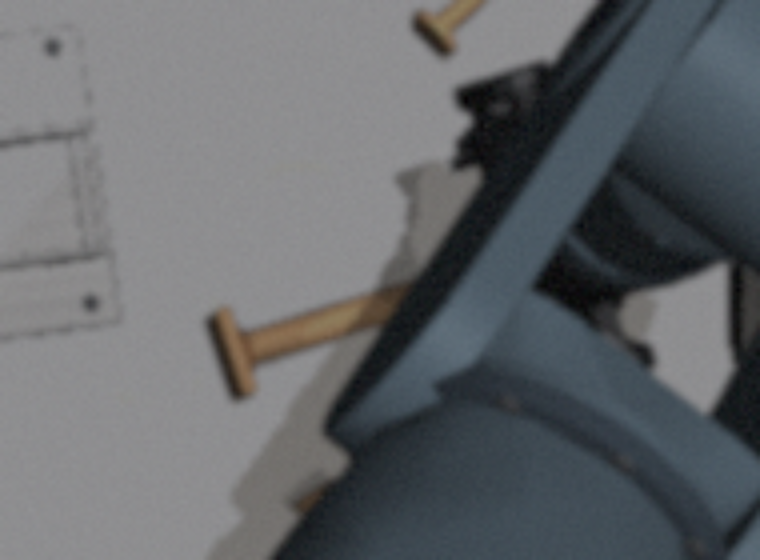

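The picture shows the blade end at about top pixel (408,268) still in place, with the arm over the handle. Descending and gripping.

>>> {"op": "carry_out", "data": {"motion": [-0.2,0.1,0,0.044,0,-0.003,-1,-0.2,0.1,0,0.044,0,-0.003,-1,0,0,0,0.03,0,-0.003,-1,0,0,0,0,0,0,-1]}}

```text
time_s: 6.7
eef_pos: [0.5587, -0.2678, 0.0324]
eef_rot: [0.587, 0.409, 0.566, -0.41]
wrist_force: [-0.4, 0.7, -0.5]
opening: 1.001
```

Run:
```python
from h import *
plan((.548,-.256,.006),19.6,-1); lm("scene","paddle"); print(ctrl.get_obs()["wrist_force"])
```

```text
-0.3,1.5,-0.9,0.0259,-0.0067,-0.0154,-1,
scene paddle lan 0.61 [ 0.7242 -0.3031  0.0142] [501. 332.]
scene paddle lan 0.6 [ 0.4083 -0.23    0.0144] [319. 367.]
scene paddle lan 0.58 [ 0.5434 -0.2467  0.0184] [396. 344.]
[-0.02202341  0.31240205 -0.16867778]
```

>>> {"op": "carry_out", "data": {"motion": [-0.3,1.5,-0.9,0.013,-0.007,-0.015,-1,0,0,0,0.012,0,0,-1,0,0,0,0,0,0,-1]}}

```text
time_s: 7.05
eef_pos: [0.5527, -0.2604, 0.015]
eef_rot: [0.582, 0.408, 0.573, -0.408]
wrist_force: [0.1, -0.1, -0.1]
opening: 0.999
```

Run:
```python
from h import *
plan((.548,-.256,.006),19.6,-1); print(ctrl.get_obs()["wrist_force"])
```

```text
0.0,0.6,-0.5,0.0089,-0.003,-0.0058,-1,
[ 0.14619742 -0.05633245 -0.10242081]
```

>>> {"op": "carry_out", "data": {"motion": [0,0.7,-0.5,0.011,-0.003,-0.006,-1,0,0,0,0,0,0,1,0,0,0,0,0,0,1,0,0,0,0,0,0,1,0,0,0,0,0,0,1,0,0,0,0,0,0,1,0,0,0,0,0,0,1,0,0,0,0,0,0,1]}}

```text
time_s: 7.85
eef_pos: [0.5494, -0.2567, 0.0056]
eef_rot: [0.578, 0.408, 0.577, -0.408]
wrist_force: [0.4, -0.8, -1.6]
opening: 0.192
```

Run:
```python
from h import *
o=ctrl.get_obs();print(o["opening"],o["wrist_force"]);Rr,p=R_();print(p,Rr.as_matrix().round(3).tolist())
plan((.548,-.256,.08),19.6,1)
```

```text
0.19218307256804334 [ 0.37183587 -0.75029376 -1.64731584]
[ 0.54939715 -0.25672588  0.00560464] [[0.001, 0.942, 0.335], [-0.001, 0.335, -0.942], [-1.0, 0.001, 0.001]]
0.0,0.0,0.0,-0.0372,-0.0005,-0.0005,1,
0.0,0.0,0.0,-0.0372,-0.0005,-0.0006,1,
```

Run:
```python
from h import *
print(tr((.5777,.036,.0437)),rk(0,-.225,.08))
a=plan((.552,-.252,.07),19.6,1,pose=R_()); print();plan(rk(0,-.225,.08),9.1,1,pose=a)
```

```text
[-0.0012 -0.0434  0.0437] [ 0.60758557 -0.14316811  0.08      ]
0.0,0.0,0.0,-0.0322,0.0021,-0.0018,1,
0.0,0.0,0.0,-0.0322,0.002,-0.0018,1,

3.5,0.0,0.0,-0.0033,0.0296,-0.028,1,
3.5,0.0,0.0,-0.0033,0.0279,-0.0297,1,
3.5,0.0,0.0,-0.0033,0.026,-0.0314,1,
```

>>> {"op": "carry_out", "data": {"motion": [0,0,0,-0.032,0.002,-0.002,1,0,0,0,-0.032,0.002,-0.002,1,3.5,0,0,-0.003,0.03,-0.028,1,3.5,0,0,-0.003,0.028,-0.03,1,3.5,0,0,-0.003,0.026,-0.03,1,0,0,0,0,0,0,1]}}

```text
time_s: 8.45
eef_pos: [0.6094, -0.1415, 0.0809]
eef_rot: [0.535, 0.463, 0.535, -0.462]
wrist_force: [-0.7, -0.8, -0.7]
opening: 0.188
```

Run:
```python
from h import *
print(ctrl.get_obs()["opening"])
plan(rk(0,-.225,.0275),9.1,1)
Rr,p=R_();print("tcp rack",tr(p))
for c in ["top","scene"]:
    save(c,"e_"+c)
    for t in ["paddle_face","paddle","tin_middle"]:
        for d in ctrl.landmark_of(c,t): 
            P=w(c,d["point"]); print(c,t,round(d["conf"],2),tr(P),px(c,P).round())
a=cv2.imread("pics/e_top.png")[150:350,200:480];b=cv2.imread("pics/e_scene.png")[180:380,220:500]
cv2.imwrite("pics/e.png",np.hstack([cv2.resize(i,(400,286)) for i in(a,b)]))
```

```text
0.18777218244850918
-0.4,0.0,0.0,0.0267,-0.0011,0.0007,1,
-0.4,0.0,0.0,0.0267,-0.001,0.0007,1,
tcp rack [ 0.0021 -0.2237  0.0809]
top paddle_face 0.69 [ 1.000e-04 -1.189e-01  9.530e-02] [350. 224.]
top paddle_face 0.68 [ 0.1236 -0.4488  0.0167] [493. 154.]
top paddle_face 0.57 [-0.2666 -0.3033  0.0162] [456. 348.]
top paddle_face 0.24 [0.0047 0.1185 0.0451] [231. 241.]
top paddle 0.97 [ 0.0029 -0.2097  0.0927] [396. 217.]
top paddle 0.72 [-0.2143 -0.287   0.0146] [444. 323.]
top tin_middle 0.64 [ 0.0004 -0.0441  0.043 ] [312. 233.]
scene paddle_face 0.69 [ 0.001  -0.1212  0.1012] [357. 241.]
scene paddle_face 0.55 [-0.2654 -0.3079  0.0162] [300. 394.]
scene paddle 0.78 [-0.2104 -0.277   0.0151] [318. 366.]
scene paddle 0.68 [-0.0036 -0.2177  0.0946] [390. 265.]
scene paddle 0.61 [ 0.0874 -0.3985  0.014 ] [499. 332.]
scene tin_middle 0.85 [-0.0014 -0.0435  0.0407] [332. 252.]
```

View pics/e.png

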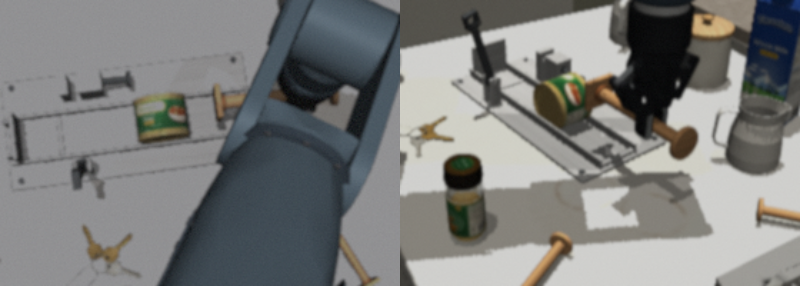

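>>> {"op": "carry_out", "data": {"motion": [-0.4,0,0,0.027,-0.001,0,1,-0.4,0,0,0.026,-0.001,0,1,0,0,0,0,0,0,1,0,0,0,0,0,-0.012,1,0,0,0,0,0,-0.01,1]}}

```text
time_s: 9.35
eef_pos: [0.6018, -0.1293, 0.0278]
eef_rot: [0.537, 0.461, 0.535, -0.461]
wrist_force: [-0.2, 0.4, -0.7]
opening: 0.193
```

Run:
```python
from h import *
Rr,p=R_();print("tcp rack",tr(p),ctrl.get_obs()["wrist_force"])
plan(rk(0,-.13,.028),9.1,1,vmax=.007)
```

```text
tcp rack [-0.0035 -0.2104  0.0278] [-0.19270937  0.40296971 -0.67889103]
0.0,0.0,0.0,0.0,0.0002,-0.0067,1,
0.0,0.0,0.0,0.0,0.0002,-0.0067,1,
0.0,0.0,0.0,0.0,0.0002,-0.0067,1,
0.0,0.0,0.0,0.0,0.0002,-0.0067,1,
0.0,0.0,0.0,0.0,0.0003,-0.0067,1,
0.0,0.0,0.0,0.0,0.0003,-0.0067,1,
0.0,0.0,0.0,0.0,0.0003,-0.0067,1,
0.0,0.0,0.0,0.0,0.0003,-0.0067,1,
0.0,0.0,0.0,0.0,0.0003,-0.0067,1,
0.0,0.0,0.0,0.0,0.0003,-0.0067,1,
0.0,0.0,0.0,0.0,0.0003,-0.0067,1,
0.0,0.0,0.0,0.0,0.0003,-0.0067,1,
```

>>> {"op": "carry_out", "data": {"motion": [0,0,0,0,0.001,-0.007,1,0,0,0,0,0.001,-0.007,1,0,0,0,0,0.001,-0.007,1,0,0,0,0,0.001,-0.007,1,0,0,0,0,0,-0.007,1,0,0,0,0,0,-0.007,1,0,0,0,0,0,-0.007,1,0,0,0,0,0,-0.007,1,0,0,0,0,0,-0.007,1,0,0,0,0,0,-0.007,1]}}

```text
time_s: 10.35
eef_pos: [0.5969, -0.0522, 0.0318]
eef_rot: [0.539, 0.461, 0.534, -0.46]
wrist_force: [0.5, 0.2, -0.5]
opening: 0.19
```

```bash
cat > s.py <<'E'
from h import *
import sys
Rr,p=R_();o=ctrl.get_obs();print("tcp rack",tr(p),o["wrist_force"].round(1),"yawvec",Rr.as_matrix()[:,1].round(3),o["time_s"])
for c in ["top","scene"]:
    ctrl.camera(c)
    for t in sys.argv[1:]:
        for d in ctrl.landmark_of(c,t)[:2]: print(c,t,round(d["conf"],2),tr(w(c,d["point"])))
E
python3 s.py tin_middle paddle_face
```

```text
tcp rack [ 0.0039 -0.1335  0.0318] [ 0.5  0.2 -0.5] yawvec [0.988 0.151 0.007] 10.35
top tin_middle 0.71 [0.001  0.0107 0.0471]
top paddle_face 0.79 [ 0.1254 -0.4474  0.016 ]
top paddle_face 0.77 [ 0.0031 -0.0257  0.0453]
scene tin_middle 0.79 [0.0001 0.0206 0.0414]
scene paddle_face 0.62 [-0.028   0.0239  0.0415]
scene paddle_face 0.61 [-0.2689 -0.3069  0.0141]
```

>>> {"op": "carry_out", "data": {"motion": [0,0,0,0.001,-0.001,-0.007,1,0,0,0,0.001,-0.001,-0.007,1,0,0,0,0.001,-0.001,-0.007,1,0,0,0,0.001,-0.001,-0.007,1,0,0,0,0.001,0,-0.007,1,0,0,0,0,0,-0.007,1,0,0,0,0,0,-0.007,1,0,0,0,0,0,-0.007,1,0,0,0,0,0,-0.007,1]}}

```text
time_s: 11.55
eef_pos: [0.5827, 0.0129, 0.0261]
eef_rot: [0.539, 0.462, 0.533, -0.46]
wrist_force: [0.2, -0.1, 0.2]
opening: 0.189
```

```bash
python3 s.py tin_middle paddle_face
```

```text
tcp rack [ 0.0002 -0.067   0.0261] [ 0.2 -0.1  0.2] yawvec [0.989 0.15  0.007] 11.55
top tin_middle 0.83 [0.0009 0.0767 0.0449]
top paddle_face 0.79 [ 0.1241 -0.4462  0.0157]
top paddle_face 0.77 [-0.2691 -0.3047  0.0125]
scene tin_middle 0.59 [0.0008 0.0391 0.0439]
scene paddle_face 0.89 [-0.2655 -0.3087  0.0161]
scene paddle_face 0.64 [0.0036 0.0388 0.0456]
```

>>> {"op": "carry_out", "data": {"motion": [0,0,0,0,0,-0.006,1,0,0,0,0,0,-0.006,1,0,0,0,0,0,-0.006,1,0,0,0,0,0,-0.006,1,0,0,0,0,0,-0.006,1]}}

```text
time_s: 12.35
eef_pos: [0.5791, 0.0417, 0.0265]
eef_rot: [0.539, 0.463, 0.532, -0.461]
wrist_force: [-0.3, 0.7, -1.1]
opening: 0.188
```

```bash
python3 s.py tin_middle paddle_face
```

```text
tcp rack [ 0.0012 -0.0379  0.0265] [-0.3  0.7 -1.1] yawvec [0.989 0.147 0.009] 12.35
top tin_middle 0.63 [0.0048 0.1051 0.0466]
top paddle_face 0.85 [ 0.1255 -0.4475  0.0178]
top paddle_face 0.73 [-0.2683 -0.3059  0.0161]
scene tin_middle 0.71 [0.0026 0.1219 0.0419]
scene paddle_face 0.86 [-0.2678 -0.3099  0.016 ]
scene paddle_face 0.61 [0.005 0.067 0.045]
```

>>> {"op": "carry_out", "data": {"motion": [0,0,0,0,0,-0.005,1,0,0,0,0,0,-0.004,1,0,0,0,0,0,-0.003,1,0,0,0,0,0,-0.002,1,0,0,0,0,0,0,1]}}

```text
time_s: 13.15
eef_pos: [0.5769, 0.0558, 0.0262]
eef_rot: [0.539, 0.463, 0.532, -0.461]
wrist_force: [0.3, -0.5, -1.5]
opening: 0.191
```

```bash
python3 s.py tin_middle paddle_face bay; python3 -c "
from h import *
save('top','f',(190,180,330,300),5)"
```

```text
tcp rack [ 0.0012 -0.0237  0.0262] [ 0.3 -0.5 -1.5] yawvec [0.989 0.146 0.009] 13.15
top tin_middle 0.59 [0.0038 0.1197 0.0461]
top paddle_face 0.87 [-0.2652 -0.3047  0.0149]
top paddle_face 0.75 [ 0.1256 -0.4465  0.0157]
scene tin_middle 0.97 [0.0022 0.1227 0.0397]
scene paddle_face 0.93 [-0.2674 -0.3095  0.017 ]
scene paddle_face 0.62 [0.0036 0.0819 0.0469]
scene bay 0.83 [0.0013 0.1212 0.044 ]
```

View pics/f.png

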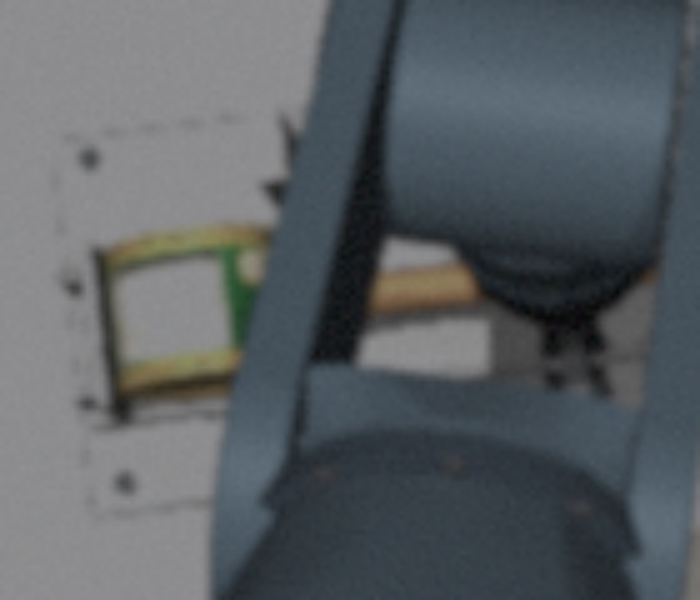

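Run:
```python
from h import *
a=plan(rk(0,-.23,.04),9.1,1,vmax=.042); print();a=plan((.56,-.27,.04),9.1,1,pose=a)
```

```text
-0.1,0.1,-0.1,-0.0025,0.0003,0.0412,1,
-0.1,0.1,-0.1,-0.0025,0.0002,0.0412,1,
-0.1,0.1,-0.1,-0.0026,0.0001,0.0412,1,
-0.1,0.1,-0.1,-0.0026,0.0,0.0412,1,
-0.1,0.1,-0.1,-0.0027,-0.0001,0.0412,1,

0.0,0.0,0.0,0.0,-0.0223,0.0376,1,
0.0,0.0,0.0,0.0,-0.0223,0.0376,1,
0.0,0.0,0.0,0.0,-0.0223,0.0376,1,
```

>>> {"op": "carry_out", "data": {"motion": [-0.1,0.1,-0.1,-0.002,0,0.02,1,-0.1,0.1,-0.1,-0.003,0,0.042,1,-0.1,0.1,-0.1,-0.003,0,0.042,1,-0.1,0.1,-0.1,-0.003,0,0.042,1,-0.1,0.1,-0.1,-0.003,0,0.042,1,0,0,0,0,-0.01,0.042,1,0,0,0,0,-0.022,0.038,1,0,0,0,0,-0.022,0.038,1,0,0,0,0,-0.01,0.015,1]}}

```text
time_s: 14.5
eef_pos: [0.5644, -0.2823, 0.0413]
eef_rot: [0.539, 0.458, 0.538, -0.457]
wrist_force: [-0.3, 1.1, 0.1]
opening: 0.193
```

Run:
```python
from h import *
Rr,p=R_();print(p.round(4),ctrl.get_obs()["wrist_force"].round(1));plan((.56,-.27,.006),9.1,1,vmax=.02)
```

```text
[ 0.5644 -0.2823  0.0413] [-0.3  1.1  0.1]
0.1,0.0,-0.1,0.0176,-0.0012,-0.0064,1,
0.1,0.0,-0.1,0.0177,-0.0012,-0.0064,1,
```

>>> {"op": "carry_out", "data": {"motion": [0.1,0,0,0.018,-0.001,-0.006,1,0,0,0,0.012,-0.001,-0.006,1,0,0,0,0,0,0,1]}}

```text
time_s: 14.8
eef_pos: [0.5591, -0.2756, 0.011]
eef_rot: [0.538, 0.461, 0.536, -0.46]
wrist_force: [0.0, 0.5, -1.5]
opening: 0.187
```

Run:
```python
from h import *
Rr,p=R_();print(p.round(4),ctrl.get_obs()["wrist_force"].round(1));plan((p[0],p[1],.006),9.1,1,vmax=.02)
```

```text
[ 0.5591 -0.2756  0.011 ] [ 0.   0.5 -1.5]
-0.3,0.1,-0.2,0.005,0.0,0.0,1,
```

>>> {"op": "carry_out", "data": {"motion": [-0.2,0.1,-0.2,0.005,0,0,1,0,0,0,0,0,0,1,0,0,0,0,0,0,-0.2,0,0,0,0,0,0,-0.2,0,0,0,0,0,0,-0.2,0,0,0,0,0,0,-0.2]}}

```text
time_s: 15.4
eef_pos: [0.5619, -0.2741, 0.0078]
eef_rot: [0.54, 0.458, 0.538, -0.458]
wrist_force: [0.4, 0.5, -0.0]
opening: 0.596
```

Run:
```python
from h import *
Rr,p=R_();o=ctrl.get_obs();print(p.round(4),o["wrist_force"].round(1),o["opening"])
print(rk(-.17,.071,.14)); a=plan((.54,-.27,.19),9.1,-.2); print(); plan(rk(-.15,.071,.19),9.1,1,pose=a)
```

```text
[ 0.5619 -0.2741  0.0078] [ 0.4  0.5 -0. ] 0.59639665906381
[0.39291043 0.12221951 0.14      ]
0.1,0.0,0.0,-0.0456,-0.0052,-0.0018,-0.2,
0.1,0.0,0.0,-0.0456,-0.0052,-0.0018,-0.2,
0.1,0.0,0.0,-0.0456,-0.0052,-0.0018,-0.2,
0.1,0.0,0.0,-0.0456,-0.0052,-0.0019,-0.2,

0.0,0.0,0.0,0.0,-0.0063,-0.0411,1,
0.0,0.0,0.0,0.0,-0.0063,-0.0411,1,
0.0,0.0,0.0,0.0,-0.0063,-0.0411,1,
0.0,0.0,0.0,0.0,-0.0063,-0.0411,1,
0.0,0.0,0.0,0.0,-0.0063,-0.0411,1,
0.0,0.0,0.0,0.0,-0.0063,-0.0411,1,
0.0,0.0,0.0,0.0,-0.0063,-0.0411,1,
0.0,0.0,0.0,0.0,-0.0063,-0.0411,1,
0.0,0.0,0.0,0.0,-0.0063,-0.0411,1,
0.0,0.0,0.0,0.0,-0.0063,-0.0411,1,
```

>>> {"op": "carry_out", "data": {"motion": [0,0,0,-0.04,0,0,-0.2,0,0,0,-0.046,-0.002,0,-0.2,0,0,0,-0.046,-0.006,-0.002,-0.2,0,0,0,-0.046,-0.01,-0.004,-0.2,0,0,0,0,0,0,1]}}

```text
time_s: 15.9
eef_pos: [0.5415, -0.27, 0.1906]
eef_rot: [0.538, 0.458, 0.54, -0.458]
wrist_force: [0.7, -0.3, 0.5]
opening: 0.451
```

```bash
python3 s.py tin_middle paddle paddle_face lug
python3 - <<'E'
from h import *
plan(rk(-.15,.071,.19),9.1,1,vmax=.044)
E
```

```text
tcp rack [-0.0854 -0.3398  0.1906] [ 0.7 -0.3  0.5] yawvec [ 0.987  0.162 -0.001] 15.9
top tin_middle 0.92 [0.0044 0.1252 0.0436]
top paddle 0.97 [ 0.0869 -0.4055  0.0184]
top paddle 0.72 [-0.0684 -0.334   0.0172]
top paddle_face 0.76 [-0.071  -0.2405  0.0234]
top paddle_face 0.66 [ 0.1258 -0.4465  0.0158]
top lug 0.46 [-0.0768  0.0693  0.1633]
scene tin_middle 0.94 [0.0023 0.1239 0.0386]
scene paddle 0.71 [-0.211  -0.2772  0.0152]
scene paddle 0.68 [ 0.0895 -0.3988  0.0147]
scene paddle_face 0.64 [-0.2673 -0.3114  0.0159]
scene paddle_face 0.6 [-0.0629 -0.2424  0.0218]
scene lug 0.63 [-0.0786  0.0737  0.1599]
0.0,-0.1,0.1,-0.0003,-0.006,-0.0408,1,
0.0,-0.1,0.1,-0.0004,-0.0061,-0.0408,1,
0.0,-0.1,0.1,-0.0004,-0.0061,-0.0408,1,
0.0,-0.1,0.1,-0.0005,-0.0061,-0.0408,1,
0.0,-0.1,0.1,-0.0006,-0.0061,-0.0408,1,
0.0,-0.1,0.1,-0.0006,-0.0061,-0.0408,1,
0.0,-0.1,0.1,-0.0007,-0.0061,-0.0408,1,
0.0,-0.1,0.1,-0.0007,-0.0061,-0.0408,1,
0.0,-0.1,0.1,-0.0008,-0.0062,-0.0408,1,
0.0,-0.1,0.1,-0.0008,-0.0062,-0.0408,1,
```

>>> {"op": "carry_out", "data": {"motion": [0,0,0,0,-0.012,-0.041,1,0,0,0,0,-0.012,-0.041,1,0,0,0,0,-0.012,-0.041,1,0,0,0,-0.001,-0.012,-0.041,1,0,0,0,-0.001,-0.01,-0.041,1,0,0,0,-0.001,-0.002,-0.041,1,0,0,0,-0.001,0,-0.041,1,0,0,0,-0.001,0,-0.041,1,0,0,0,-0.001,0,-0.03,1,0,0,0,0,0,0,1]}}

```text
time_s: 17.4
eef_pos: [0.4154, 0.0871, 0.1881]
eef_rot: [0.53, 0.459, 0.546, -0.459]
wrist_force: [1.2, -0.2, -0.8]
opening: -0.0
```

Run:
```python
from h import *
Rr,p=R_();print(tr(p));plan(rk(-.15,.071,.135),9.1,1,vmax=.03)
```

```text
[-0.1533  0.0328  0.1881]
0.0,-0.3,0.3,0.0179,0.0014,-0.0125,1,
0.0,-0.3,0.3,0.0178,0.0013,-0.0126,1,
0.0,-0.3,0.3,0.0178,0.0012,-0.0127,1,
```

>>> {"op": "carry_out", "data": {"motion": [0,-0.3,0.3,0.018,0.001,-0.013,1,0,-0.3,0.3,0.018,0.001,-0.013,1,0,-0.3,0.3,0.018,0.001,-0.012,1,0,0,0,0,0,0,1]}}

```text
time_s: 17.8
eef_pos: [0.413, 0.1256, 0.1332]
eef_rot: [0.54, 0.459, 0.537, -0.458]
wrist_force: [0.1, -0.7, 0.2]
opening: 0.007
```

```bash
python3 s.py lug
python3 - <<'E'
from h import *
plan(rk(-.09,.071,.135),9.1,1,vmax=.012)
E
```

```text
tcp rack [-0.1497  0.0712  0.1332] [ 0.1 -0.7  0.2] yawvec [0.987 0.16  0.003] 17.8
top lug 0.68 [0.0014 0.1236 0.0433]
top lug 0.66 [-0.0775  0.0704  0.1581]
scene lug 0.69 [-0.0801  0.0723  0.1568]
scene lug 0.67 [-0.1527  0.2566 -0.0012]
0.0,0.0,-0.1,0.0004,0.0114,-0.0003,1,
0.0,0.0,-0.1,0.0004,0.0114,-0.0003,1,
0.0,0.0,-0.1,0.0003,0.0114,-0.0003,1,
0.0,0.0,-0.1,0.0003,0.0114,-0.0003,1,
0.0,0.0,-0.1,0.0003,0.0114,-0.0003,1,
```

>>> {"op": "carry_out", "data": {"motion": [0,0,0,0,0.012,0,1,0,0,0,0,0.012,0,1,0,0,0,0,0.012,0,1,0,0,0,0,0.01,0,1,0,0,0,0,0.01,0,1,0,0,0,0,0.01,0,1,0,0,0,0,0.01,0,1,0,0,0,0,0.01,0,1]}}

```text
time_s: 18.8
eef_pos: [0.5116, 0.1366, 0.141]
eef_rot: [0.542, 0.463, 0.532, -0.457]
wrist_force: [-0.4, -0.4, -0.0]
opening: 0.0
```

```bash
python3 s.py lug
```

```text
tcp rack [-0.0505  0.0664  0.141 ] [-0.4 -0.4 -0. ] yawvec [0.988 0.154 0.016] 18.8
scene lug 0.58 [-0.0225  0.0697  0.1545]
```

>>> {"op": "carry_out", "data": {"motion": [0,0,0,0.003,0.01,-0.001,1,0,0,0,0.003,0.01,-0.001,1,0,0,0,0.002,0.01,0,1,0,0,0,0,0,0,1,0,0,0,0,0,0,1]}}

```text
time_s: 19.5
eef_pos: [0.5419, 0.1438, 0.1323]
eef_rot: [0.542, 0.463, 0.533, -0.457]
wrist_force: [-0.4, -0.2, -0.9]
opening: 0.001
```

```bash
python3 s.py lug tin_middle
```

```text
tcp rack [-0.0194  0.0688  0.1323] [-0.4 -0.2 -0.9] yawvec [0.988 0.154 0.014] 19.5
top tin_middle 0.77 [0.0003 0.123  0.0452]
scene lug 0.63 [0.0234 0.0707 0.1318]
scene lug 0.5 [-0.0651 -0.2435  0.0244]
scene tin_middle 0.73 [0.0022 0.1257 0.039 ]
```

Run:
```python
from h import *
a=plan(rk(.064,-.055,.13),9.1,1,vmax=.04);print(); a=plan(rk(.064,-.055,.038),9.1,1,pose=a)
```

```text
-0.1,0.1,-0.2,0.0011,0.0211,0.0308,1,
-0.1,0.1,-0.2,0.001,0.021,0.0309,1,
-0.1,0.1,-0.2,0.0009,0.021,0.0309,1,
-0.1,0.1,-0.2,0.0008,0.021,0.0309,1,

0.0,0.0,0.0,0.046,0.0,0.0,1,
0.0,0.0,0.0,0.046,0.0,0.0,1,
```

>>> {"op": "carry_out", "data": {"motion": [0,0,0,0,0,0.025,1,-0.1,0.1,-0.2,0.001,0.021,0.031,1,-0.1,0.1,-0.2,0.001,0.021,0.031,1,-0.1,0.1,-0.2,0.001,0.021,0.031,1,0,0,0,0,0.02,0.006,1,0,0,0,0,0,0,1]}}

```text
time_s: 20.4
eef_pos: [0.6452, 0.031, 0.1318]
eef_rot: [0.54, 0.459, 0.538, -0.456]
wrist_force: [-0.8, -0.2, 0.7]
opening: -0.0
```

```bash
python3 s.py lug pin pin_seat tin_middle
python3 - <<'E'
from h import *
save('scene','g',(230,170,410,305),4.4)
a=plan(rk(.064,-.055,.038),9.1,1)
E
```

```text
tcp rack [ 0.0646 -0.059   0.1318] [-0.8 -0.2  0.7] yawvec [0.987 0.162 0.006] 20.4
top lug 0.62 [-0.0695 -0.24    0.0209]
top pin 0.62 [-0.0654 -0.3342  0.0214]
top pin 0.54 [ 0.0661 -0.0027  0.0359]
top pin_seat 0.85 [0.0667 0.0336 0.0421]
top tin_middle 0.7 [0.0042 0.121  0.0436]
scene lug 0.75 [0.065  0.0738 0.0456]
scene pin 0.42 [ 0.0649 -0.0014  0.0368]
scene pin_seat 0.79 [0.0729 0.0328 0.0448]
scene tin_middle 0.76 [-0.0008  0.1258  0.0397]
scene tin_middle 0.63 [ 0.0649 -0.0004  0.0369]
0.1,0.0,-0.1,0.0313,0.0003,-0.0006,1,
0.1,0.0,-0.1,0.0313,0.0003,-0.0006,1,
0.1,0.0,-0.1,0.0313,0.0004,-0.0006,1,
```

View pics/g.png

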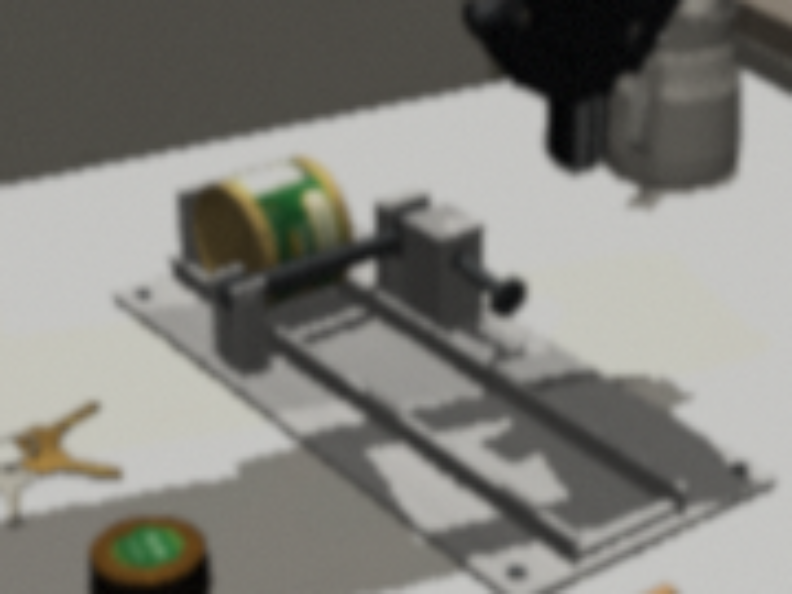

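Bar lies across with its eye in the fork (crop 390,240), the tin is behind it against the stop, and the pin's head stands out at crop (508,293). Now the pin.

>>> {"op": "carry_out", "data": {"motion": [0,0,0,0.034,0,0,1,0,0,0,0.034,0,0,1,0,0,0,0.034,0,0,1,0,0,0,0,0,0,1]}}

```text
time_s: 21.35
eef_pos: [0.6456, 0.0333, 0.03]
eef_rot: [0.542, 0.459, 0.537, -0.454]
wrist_force: [-0.8, -0.5, -0.8]
opening: -0.002
```

Run:
```python
from h import *
Rr,p=R_();print(tr(p))
a=plan(rk(.064,-.02,.033),9.1,1,vmax=.008)
```

```text
[ 0.0654 -0.0567  0.03  ]
0.1,0.0,-0.1,-0.0006,-0.0002,-0.0073,1,
0.1,0.0,-0.1,-0.0006,-0.0002,-0.0073,1,
0.1,0.0,-0.1,-0.0006,-0.0003,-0.0073,1,
0.1,0.0,-0.1,-0.0006,-0.0003,-0.0073,1,
0.1,0.0,-0.1,-0.0006,-0.0003,-0.0073,1,
```

>>> {"op": "carry_out", "data": {"motion": [0,0,0,0,0,-0.008,1,0,0,0,0,0,-0.008,1,0,0,0,0,0,-0.008,1,0,0,0,0,0,-0.008,1,0,0,0,0,0,-0.008,1,0,0,0,0,0,-0.008,1]}}

```text
time_s: 21.95
eef_pos: [0.6422, 0.0837, 0.0384]
eef_rot: [0.546, 0.461, 0.534, -0.452]
wrist_force: [-0.1, -2.7, 1.0]
opening: -0.002
```

```bash
python3 s.py pin pin_seat lug
```

```text
tcp rack [ 0.0701 -0.0065  0.0384] [-0.1 -2.7  1. ] yawvec [0.986 0.165 0.021] 21.95
top pin 0.42 [0.0676 0.0087 0.0377]
top pin_seat 0.8 [0.0655 0.0309 0.0448]
top lug 0.63 [0.0702 0.0701 0.0475]
scene pin 0.6 [0.0667 0.0136 0.0386]
scene pin_seat 0.89 [0.0714 0.0299 0.0466]
scene lug 0.66 [0.0638 0.0731 0.0397]
```

>>> {"op": "carry_out", "data": {"motion": [0.3,0,-0.3,0.002,-0.002,-0.006,1,0.3,0,-0.3,0.002,-0.002,-0.006,1,0,0,-0.3,0.001,-0.001,-0.006,1]}}

```text
time_s: 22.65
eef_pos: [0.6332, 0.0995, 0.0311]
eef_rot: [0.538, 0.46, 0.535, -0.461]
wrist_force: [0.7, -0.6, 0.3]
opening: -0.002
```

```bash
python3 s.py pin pin_seat
```

```text
tcp rack [0.0637 0.0105 0.0311] [ 0.7 -0.6  0.3] yawvec [0.989 0.151 0.001] 22.65
top pin_seat 0.77 [0.0658 0.0326 0.043 ]
top pin_seat 0.63 [-0.1528  0.2565 -0.0006]
scene pin_seat 0.9 [0.0728 0.0312 0.047 ]
```

Continue until firm contact.

>>> {"op": "carry_out", "data": {"motion": [0,0,0,0,0,-0.004,1,0,0,0,0,0,-0.003,1,0,0,0,0,0,-0.003,1]}}

```text
time_s: 23.25
eef_pos: [0.6329, 0.106, 0.0317]
eef_rot: [0.54, 0.459, 0.534, -0.462]
wrist_force: [1.6, -20.2, -2.3]
opening: 0.0
```

>>> {"op": "carry_out", "data": {"motion": [0,0,0,0,0,-0.003,1,0,0,0,0,0,-0.003,1]}}

```text
time_s: 23.45
eef_pos: [0.6329, 0.1058, 0.0318]
eef_rot: [0.542, 0.457, 0.531, -0.464]
wrist_force: [0.4, -12.2, 0.1]
opening: -0.002
```

```bash
python3 s.py pin pin_seat
```

```text
tcp rack [0.0644 0.0168 0.0318] [  0.4 -12.2   0.1] yawvec [0.988 0.151 0.002] 23.45
top pin 0.59 [0.0638 0.0293 0.046 ]
top pin 0.31 [-0.0668 -0.3331  0.0215]
top pin_seat 0.7 [0.0673 0.0315 0.0422]
scene pin 0.24 [0.0024 0.1212 0.0446]
scene pin_seat 0.85 [0.0702 0.031  0.0437]
```

>>> {"op": "carry_out", "data": {"motion": [0,0,0,0,0,0.02,1,0,0,0,0,0,0.04,1,0,0,0,-0.04,0,0.03,1,0,0,0,-0.045,0,0.03,1,0,0,0,-0.045,-0.02,0.03,1,0,0,0,-0.045,-0.02,0.03,1,0,0,0,0,0,0,1]}}

```text
time_s: 24.45
eef_pos: [0.6233, -0.0712, 0.2002]
eef_rot: [0.541, 0.455, 0.532, -0.465]
wrist_force: [1.0, 0.6, 0.2]
opening: -0.005
```

```bash
python3 s.py pin pin_seat lug tin_middle paddle mug spice_jar
python3 - <<'E'
from h import *
save('scene','hs');save('top','ht')
a=cv2.imread("pics/hs.png")[180:290,240:390];b=cv2.imread("pics/ht.png")[180:290,190:340]
cv2.imwrite("pics/h.png",np.vstack([np.hstack([cv2.resize(i,(400,293),interpolation=2) for i in(a,b)]),np.hstack([cv2.resize(cv2.imread(f"pics/{n}.png"),(400,300)) for n in("hs","ht")])]))
E
```

```text
tcp rack [ 0.0269 -0.1564  0.2002] [1.  0.6 0.2] yawvec [ 0.988  0.153 -0.002] 24.45
top pin 0.54 [-0.2405 -0.1709 -0.0024]
top pin 0.37 [0.0644 0.0306 0.0437]
top pin_seat 0.57 [0.0663 0.0315 0.0461]
top tin_middle 0.81 [0.003  0.1199 0.0463]
top paddle 0.71 [-0.0686 -0.3348  0.0202]
top paddle 0.68 [ 0.0854 -0.4058  0.0194]
top mug 0.88 [-0.1521  0.2562 -0.001 ]
top spice_jar 0.87 [-0.2403 -0.1717  0.0004]
scene pin 0.7 [-0.07   -0.3373  0.0188]
scene pin 0.43 [-0.065  -0.2425  0.0256]
scene pin_seat 0.62 [-0.2412 -0.1709 -0.0026]
scene pin_seat 0.59 [0.0748 0.0303 0.0487]
scene lug 0.2 [-0.1543  0.2598 -0.0007]
scene tin_middle 0.87 [0.0035 0.125  0.0418]
scene paddle 0.71 [-0.2127 -0.277   0.014 ]
scene paddle 0.6 [ 0.0901 -0.4015  0.0135]
scene mug 0.61 [-1.553e-01  2.572e-01  2.000e-04]
scene spice_jar 0.79 [-2.433e-01 -1.722e-01  2.000e-04]
```

View pics/h.png

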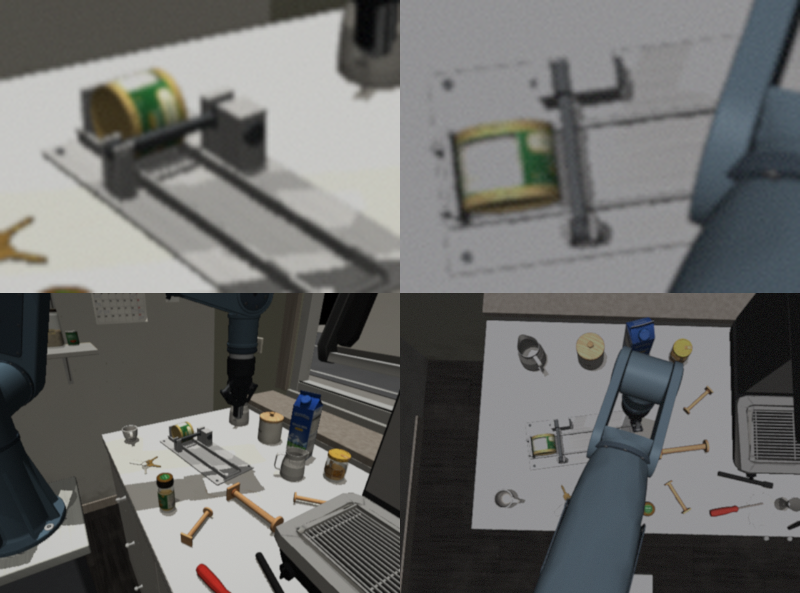

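The picture shows the pin's head flat against the fork's front ear (top left, 255,130). The bar lies across the lane behind the tin, the tin is at the stop, and the paddle is on the bare top. Handing in.

```bash
python3 -c "
from h import *
print(ctrl.get_obs()['time_s'],ctrl.hand_in())"
```

```text
the job is handed in; nothing more can be done
25.35 None
```

The job was handed in at 25.4 s, with every step done in the order asked; the hand-in itself reports no verdict.

**What I did:** I gripped the largest paddle by its handle and rolled the tin along the lane, over the rib and up to the end stop. I laid the paddle back on the bare worktop. With the shut fingers I then tipped the keeper bar over, so that it sank into the fork, and pushed the pin in until it stopped.

**Last checks:**
- **Tin:** its middle is at rack y of about 120 to 125 mm (nominal 120), behind the bar and against the stop.
- **Bar:** after it sank, the eye read rack (65, 74, 46) mm. In the last picture the bar lies across the lane in the fork; the networks no longer found the eye itself there.
- **Pin:** its origin is at rack (64, 31, 44) mm, against a seat of (64, 30, 45). The push met a firm stop at about 20 N, and the picture shows the head on the ear.
- **Paddle:** it lies flat, clear of the rack.
- **Mug and jar:** both are within about 3 mm of where they were first measured.

**Disagreements:**
- The base outline in the top view was about 8 to 11 mm off in x from the lane position given by the networks' landmarks and the raised parts. I took the landmarks and raised parts as right, and all the contacts agreed with that.
- The scene camera placed the pin seat 6 to 11 mm too far out in x.
- In the last scene picture the networks took other things for the pin. The pin reading above is from the top camera, at a low confidence of 0.37.

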